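Snap the bearing end cover home

ROBOT

A 6-joint arm with a two-finger parallel gripper is mounted at the origin on the work surface. World frame = base frame: x ahead of the robot, y to its left, z up, the work surface at z = 0. Lengths are in mm, angles in rad, forces in N, time in s.
With the tool pointing down it reaches from about 350 to 975 mm from the base axis. Payload 7.1 kg.
Tool frame: the origin (TCP) lies on the front face of the gripper's body, between the roots of the fingers; the fingertips stand 80 mm ahead of it and the grasp point (between the pads) lies 61 mm ahead of it (env.tips_ahead is the distance from the TCP to the fingertips, in mm); z points along the fingers, y is the direction in which the jaws open and shut (so a half turn about z gives the same grasp; the last joint's range is limited). The gripper opens to 88 mm and grips with 3 to 60 N. Pads are 20 mm wide; open, the fingers measure 115 mm over their backs; the gripper's body (75 mm by 178 mm) begins 61 mm behind the grasp point.
Start: joints at [1.086, 0.423, 1.63, -0, 1.089, -0.019], TCP at [280.679, 558.413, 302.675] pointing down, gripper open.
Joint ranges: [-3, 3], [-0.9, 2.11], [0.09, 2.58], [-1.31, 4.45], [0.11, 2.69], [-2.54, 2.54]. Speed limits (rad/s): [2.39, 2.39, 3.01, 3.14, 3.14, 3.14].

INTERFACE

Orientations are given as a unit quaternion [x, y, z, w].
In Python, from station import env, set_gripper, viewer, workorder gives the robot as it stands. Calls block until the motion is done:
- env.reach(position, orientation): joint-space move of the TCP to a pose.
- env.move_l(position, rot=None, rate=150, f_stop=None): straight line of the TCP; rot=None keeps the orientation; rate is the mean speed in mm/s. With f_stop (N) it stops when the force on the tool has changed by that much, and returns True; else False.
- env.move_joints(angles): joint-space move.
- set_gripper(opening): finger opening in mm; the grip force is fixed at half the most; returns when the fingers have stopped.
- env.hold(seconds).
- env.ik(position, orientation): joint angles nearest the present ones, or None.
- env.read_state(): the state.
- viewer.camera(name): name is "side" or "top"; returns the picture (400x640x3 uint8, blue, green, red); there is no depth.
- viewer.camera_params(name): a dict with "fx", "fy", "cx", "cy" (pixels), "pose" (4x4, takes a point from camera to world coordinates). Camera axes: x right, y up, looking along -z (the intrinsics and any distortion apply to the point x, -y, -z); pixel columns grow to the right and rows downward; lengths in mm; the calibration is good to about 2 mm. A picture is of the moment at which its call begins. camera_params takes no time and is no camera call.
A pose or a line that the arm cannot do raises env.IKError and nothing moves.
- workorder.sign_off(): hands the job in, once; it reports no verdict.
The state is a dict: "time_s": time; "qpos": joint angles; "dq": joint speeds; "tau": joint torques, N m; "tool_pos": TCP position; "orientation": TCP orientation; "force": force on the tool from outside, world axes, zero at the start; "wrist_torque": the same for the moment, N m; "width": finger opening in mm.
Only numpy, scipy, OpenCV 4.12 (cv2) and the standard library are available. Lean on these libraries where they do the work, as an engineer would, in place of code of your own. Each camera call takes 0.05 s, during which the arm holds its last target.

TASK

One of the two flange bearings still has its end cover standing proud. Take the smaller of the two cup-shaped drivers from the plywood tray, set it squarely over that cover and, keeping hold of it, press straight down until the cover clicks fully home all round; then stand the driver upright back in the tray. Do not touch the cover with the gripper itself, and leave the larger driver, the spare cover and the wrench where they are.

Things in the scene. Friction and masses are not known exactly. Their poses are not given: they have to be found in the camera images.
- hub_face (a point): Centre of the upper face of the hub of the flange bearing whose cover needs pressing, on its vertical bore axis. Grey cast unit fixed to the bench: flange 90 x 90 x 14 mm, round hub 84 mm across at its foot, 80 mm at its face, which is 36 mm above the bench; bore 55 mm with four sprung balls just inside. z up. The two bearings may stand in either place.
- cover_rim (a point): Centre of the underside of the rim of that bearing's white plastic end cover. Rim 60 mm across, 4 mm thick; on it a centred blunt cone 30 mm across at its foot, 20 mm at its top, 8 mm high. z is its axis, up. At the start the rim stands about 9 mm above the hub face; fully home it lies on the hub face (this point at hub_face).
- done_face (a point): The same point (centre of the hub's upper face, 36 mm above the bench) on the other, finished flange bearing, identical and fixed, whose cover is already home. An obstacle: its top is 48 mm above the bench.
- tray: Low plywood tray fixed to the bench, 216 mm (its x) x 112 mm (its y), walls 5 mm thick and 16 mm high, floor 5 mm thick, with one 5 mm cross wall in the middle that makes two bays of about 100 x 102 mm. Origin at the centre of its underside on the bench; bay centres 53 mm either way along its x. Each bay holds one driver.
- driver_grip (a point): Smaller driver, loose, about 0.25 kg, standing in either bay: point on its axis 52 mm above its foot, the height to grip (57 mm above the bench in the tray). Round black handle 28 mm thick, 22 to 80 mm above the foot; below it an aluminium cup 52 mm across, open downwards, pocket 37 mm across and 14 mm deep: its foot ring bears on the cover's rim around the cone. z up its axis.
- big_driver_grip (a point): Larger driver, loose, 0.4 kg, in the other bay, for another size of cover: same handle and height (80 mm), cup 76 mm across. The point is on its axis 52 mm above its foot. Leave it alone.
- spare_cover: Spare white end cover, 60 mm across and 26 mm high, lying loose upside down on the bench (its cone's flat end on the bench). Origin at the centre of its uppermost face. Leave it alone.
- wrench_grip (a point): Handle of a loose steel wrench, 190 mm long and under 20 mm thick, lying flat on the bench. Leave it alone.
- cover: The same cover, loose, 40 g; origin on its axis at its lower end inside the bore, 14 mm below the rim's underside; z up. At the start it rests on, and is centred by, the sprung balls. A push of about 10 to 15 N makes it snap past them, and they then hold it down; the weight of the driver alone does not.
Not all that is in view belongs to the job. Leave any green or purple look-alike of the part that bears hub_face alone.

How it is judged (in metres and radians):
On the way, in this order (a step that is already met when the one before it is completed fails the run):
1. the smaller driver is lifted clear of the tray while the cover still stands proud (height (world z) of driver_grip above 0.085 m and z of cover_rim in the frame of hub_face above 0.006 m and contact force between the fingers and driver above 1 N), for 0.05 s.
2. the cover is home all round while the gripper holds the smaller driver squarely on it or close above it (z of cover_rim in the frame of hub_face below 0.0018 m and angle between cover_rim's own z axis and vertical below 0.05 rad and horizontal distance between driver_grip and hub_face below 0.008 m and z of driver_grip in the frame of hub_face below 0.076 m and contact force between the fingers and driver above 1 N and angle between driver_grip's own z axis and vertical below 0.12 rad), for 0.05 s.
At the end, for the whole second after the job is handed in: The cover's rim lies on the hub face within 1.8 mm, level within 0.05 rad and centred within 3 mm, and the smaller driver stands upright (within 0.08 rad) on the floor of the tray, released and at rest (z of cover_rim in the frame of hub_face between -0.003 and 0.0018 m and horizontal distance between cover_rim and hub_face below 0.003 m and angle between cover_rim's own z axis and vertical below 0.05 rad and x of driver_grip in the frame of tray between -0.09 and 0.09 m and y of driver_grip in the frame of tray between -0.04 and 0.04 m and z of driver_grip in the frame of tray below 0.061 m and angle between driver_grip's own z axis and vertical below 0.08 rad and linear speed of each of driver, cover below 0.02 m/s); the robot touches nothing.
It fails at once if the gripper or arm itself touches the cover (contact force between any of the fingers, the arm and cover above 0.5 N).
It fails at once if the larger driver is moved more than 25 mm or tipped (distance of big_driver_grip from where it was at the start of the episode above 0.025 m or angle between big_driver_grip's own z axis and vertical above 0.3 rad).
It fails at once if the spare cover or the wrench is moved more than 25 mm (distance of any of spare_cover, wrench_grip from where it was at the start of the episode above 0.025 m).
It also fails if it takes over 45 s, if anything falls off the work surface, if the arm or the gripper's body presses on something with over 40 N, if the wrist force passes 120 N, or if a joint passes its speed limit or range.

## Working session

There is one attempt and no reset: what is moved stays moved. The work goes in short steps, each a Python script; the robot and the scene stay as the last script left them, time stands still between calls to the robot, and variables do not carry over. Pictures are saved under pics/ and viewed, and the job is handed in when it is done.

```bash
ls; mkdir -p pics
python3 - <<'E'
from station import env, set_gripper, viewer, workorder
import cv2
for n in("side","top"):
    im=viewer.camera(n); cv2.imwrite(f"pics/{n}0.png",im)
    p=viewer.camera_params(n); print(n,p)
s=env.read_state(); print(s)
E
```

```text
pics
side {'fx': 506.68825738119483, 'fy': 506.68825738119483, 'cx': 317.1817921128, 'cy': 208.90267591173068, 'pose': array([[ 7.86465404e-01,  4.27382316e-01, -4.45888467e-01,
        -1.28008856e+02],
       [-6.17617307e-01,  5.38832355e-01, -5.72894891e-01,
        -8.11912581e+02],
       [-4.58601245e-03,  7.25950445e-01,  6.87731720e-01,
         1.03482746e+03],
       [ 0.00000000e+00,  0.00000000e+00,  0.00000000e+00,
         1.00000000e+00]])}
top {'fx': 491.99743835237535, 'fy': 491.99743835237535, 'cx': 324.5381855548015, 'cy': 196.45406499146094, 'pose': array([[-5.70082266e-03,  9.83077864e-01, -1.83099465e-01,
         2.46761871e+02],
       [-9.99973956e-01, -6.41476923e-03, -3.30718302e-03,
         3.48507575e+00],
       [-4.42575923e-03,  1.83075842e-01,  9.83088830e-01,
         1.29260449e+03],
       [ 0.00000000e+00,  0.00000000e+00,  0.00000000e+00,
         1.00000000e+00]])}
{'time_s': 0.1, 'qpos': array([ 1.08602098e+00,  4.23758850e-01,  1.63059322e+00,  4.13902920e-05,
        1.08863035e+00, -1.90040469e-02]), 'dq': array([ 0.00084532, -0.0016145 , -0.0011461 , -0.00078838,  0.00043327,
        0.00126141]), 'tau': array([-1.27185940e-04, -5.45611382e+01, -2.74325877e+01,  6.45252387e-02,
        1.87390664e-02, -1.49131148e-05]), 'tool_pos': array([280.48416618, 558.089583  , 301.99084386]), 'orientation': array([ 2.30795527e-01,  9.73002026e-01, -6.68386132e-04, -1.90939378e-04]), 'force': array([ 0.36057137, -0.65508593, -0.09810274]), 'wrist_torque': array([ 0.01123496, -0.02787768,  0.03268407]), 'width': 87.83434678041304}
```

View pics/side0.png

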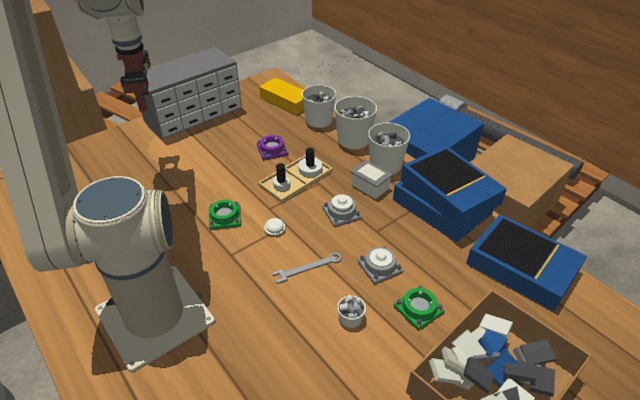

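View pics/top0.png

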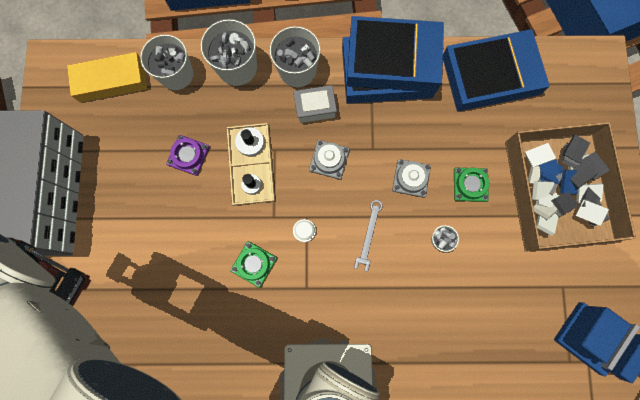

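In both views, two grey bearings carry white covers: A at top (330,158) / side (342,207), and B at top (412,177) / side (381,263). The tray has two drivers, at top (250,140) and (250,183). The second of these looks smaller. I'll enlarge all of them to check.

Run:
```python
import cv2,numpy as np
s=cv2.imread('pics/side0.png');t=cv2.imread('pics/top0.png')
def c(im,x,y,r=30): return cv2.resize(im[y-r:y+r,x-r:x+r],(290,290),interpolation=cv2.INTER_CUBIC)
a=np.hstack([c(s,342,207),c(s,381,263)]);b=np.hstack([c(t,330,158),c(t,412,177)])
cv2.imwrite('pics/bear.png',np.vstack([a,b]))
d=np.hstack([c(s,297,170,45),c(t,250,163,48)]);cv2.imwrite('pics/drv.png',d)
```

```text
(no output)
```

View pics/bear.png

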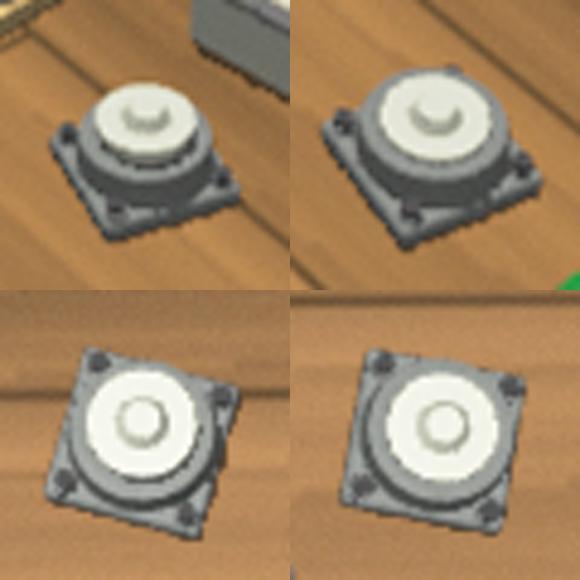

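View pics/drv.png

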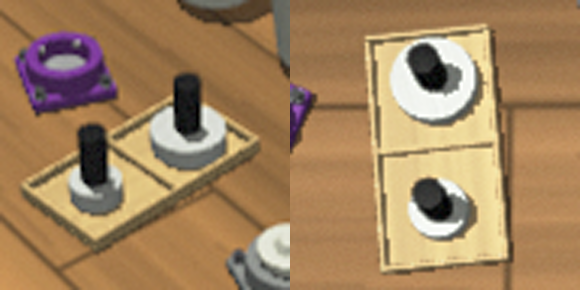

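A's cover stands proud: the dark gap under its rim shows in the side crop. B's cover is flush, so A is the target. The driver at top (250,183) / side (282,180) has the smaller cup, so that is the one to take. Next I'll measure positions.

```bash
cat > h.py <<'E'
import numpy as np,cv2
from station import env,set_gripper,viewer,workorder
P={n:viewer.camera_params(n) for n in('side','top')}
def rays(n,uv):
    p=P[n];uv=np.atleast_2d(np.asarray(uv,float))
    d=np.c_[(uv[:,0]-p['cx'])/p['fx'],-(uv[:,1]-p['cy'])/p['fy'],-np.ones(len(uv))]
    return p['pose'][:3,3],d@p['pose'][:3,:3].T
def plane(n,uv,z):
    o,d=rays(n,uv);return o+d*((z-o[2])/d[:,2])[:,None]
def proj(n,X):
    p=P[n];c=p['pose'][:3,:3].T@(np.asarray(X,float)-p['pose'][:3,3])
    return np.array([p['cx']-p['fx']*c[0]/c[2],p['cy']+p['fy']*c[1]/c[2]])
def tri(us,ut):
    A=[];b=[]
    for n,u in(('side',us),('top',ut)):
        o,d=rays(n,u);d=d[0]/np.linalg.norm(d[0]);M=np.eye(3)-np.outer(d,d);A.append(M);b.append(M@o)
    A=np.vstack(A);b=np.hstack(b);x,*_=np.linalg.lstsq(A,b,rcond=None);return x,np.linalg.norm(A@x-b)
def blob(m,xy,r):
    k=np.zeros_like(m);cv2.circle(k,tuple(map(int,xy)),r,255,-1);m=cv2.bitwise_and(m,k)
    cs,_=cv2.findContours(m,cv2.RETR_EXTERNAL,cv2.CHAIN_APPROX_NONE)
    return max(cs,key=cv2.contourArea)[:,0,:].astype(float)
def circ(xy):
    A=np.c_[2*xy,np.ones(len(xy))];s=np.linalg.lstsq(A,(xy**2).sum(1),rcond=None)[0]
    return s[:2],np.sqrt(s[2]+s[:2]@s[:2])
E
cat > m.py <<'E'
from h import *
I={n:cv2.imread(f'pics/{n}0.png') for n in P}
def masks(n):
    hsv=cv2.cvtColor(I[n],cv2.COLOR_BGR2HSV)
    return cv2.inRange(hsv,(0,0,165),(180,60,255)),cv2.inRange(hsv,(0,0,0),(180,255,45)),cv2.inRange(hsv,(0,0,0),(180,45,255))
M={n:masks(n) for n in P}
for name,px,zs in(('A',{'side':(342,203),'top':(330,156)},49),('B',{'side':(381,260),'top':(412,176)},40)):
    cc={}
    for n in P:
        c=blob(M[n][0],px[n],24);e=cv2.fitEllipse(c.astype(np.float32));cc[n]=e[0]
        q=plane(n,c,zs)[:,:2];x,r=circ(q);print(name,n,'white ellipse',np.round(e,1) if 0 else e,'circle on z',zs,x.round(1),'D',round(2*r,1))
        c=blob(M[n][2],px[n],38);
    print(name,'tri',*tri(cc['side'],cc['top']))
for name,px in(('small',{'side':(282,172),'top':(248,182)}),('big',{'side':(310,158),'top':(247,137)})):
    cc={}
    for n in P:
        c=blob(M[n][1],px[n],14);x,y,w,h=cv2.boundingRect(c.astype(np.int32));cc[n]=c
        r=cv2.minAreaRect(c.astype(np.float32));print(name,n,'black',(x,y,w,h),np.round(r[0],1),np.round(r[1],1))
    a=[c.mean(0) if 0 else np.array(cv2.minAreaRect(c.astype(np.float32))[0]) for c in(cc['side'],cc['top'])]
    print(name,'handle mid tri',*tri(*a))
for n,p in(('top',(250,185)),('top',(250,142)),('side',(283,184)),('side',(311,168))):
    w=M[n][0]; c=blob(w,p,20);e=cv2.fitEllipse(cv2.convexHull(c.astype(np.float32)) );print(n,'cup',e,'z27->',plane(n,e[0],27)[0].round(1))
E
python3 m.py
```

```text
A side white ellipse ((341.5833435058594, 201.19261169433594), (13.419073104858398, 20.71831703186035), 92.1175537109375) circle on z 49 [586.3  -8.6] D 57.9
A top white ellipse ((328.51983642578125, 156.25009155273438), (25.20233726501465, 26.055831909179688), 137.74282836914062) circle on z 49 [585.1  -3.5] D 66.6
A tri [588.07911924  -4.16832121  43.7249944 ] 2.4160020199244734
B side white ellipse ((380.5509033203125, 256.66058349609375), (16.97821807861328, 22.890045166015625), 97.8252182006836) circle on z 40 [ 534.8 -226.7] D 58.7
B top white ellipse ((412.8552551269531, 175.0814971923828), (22.455307006835938, 24.893314361572266), 74.0248794555664) circle on z 40 [ 535.2 -222.7] D 62.2
B tri [ 536.90589948 -224.18598984   35.42764405] 0.9186351707100175
small side black (277, 164, 8, 19) [280.5 173. ] [18.  7.]
small top black (245, 177, 11, 11) [251. 183.] [8.5 8.5]
small handle mid tri [514.34461757 195.56378675  58.26987177] 2.0643787237582556
big side black (306, 148, 8, 19) [309.5 157. ] [ 7. 18.]
big top black (243, 130, 11, 15) [247.4 137.6] [14.1  8.9]
big handle mid tri [636.56796441 208.99793041  52.7142303 ] 0.6438242547664147
top cup ((249.78073120117188, 184.9365997314453), (15.873827934265137, 18.000011444091797), 102.11852264404297) z27-> [514.6 204.2  27. ]
top cup ((248.6958770751953, 140.46942138671875), (27.107351303100586, 28.645645141601562), 63.85582733154297) z27-> [636.1 209.8  27. ]
side cup ((277.0712585449219, 181.0762176513672), (7.445460796356201, 9.123159408569336), 131.52113342285156) z27-> [505.6 202.   27. ]
side cup ((309.8746337890625, 164.27366638183594), (14.725439071655273, 23.608301162719727), 86.79950714111328) z27-> [635.  204.9  27. ]
```

Pixels here are about 2.7 mm and the masks are crude. I'll tighten them on upsampled images with local thresholds and check them on an overlay.

```bash
cat > m2.py <<'E'
from h import *
K=6
I={n:cv2.imread(f'pics/{n}0.png') for n in P}
def up(n,c,r=30):
    x,y=c;cr=I[n][y-r:y+r,x-r:x+r]
    return cv2.resize(cr,None,fx=K,fy=K,interpolation=cv2.INTER_CUBIC)
def topx(pts,c,r=30): # upsampled -> px
    return (np.asarray(pts,float)+.5)/K-.5+np.array([c[0]-r,c[1]-r])
rows=[]
for name,cs,z in(('A',{'side':(342,203),'top':(330,158)},49),('B',{'side':(381,260),'top':(412,177)},40),('spare',{'side':(275,227),'top':(305,231)},26)):
    cc={};vis=[]
    for n in P:
        u=up(n,cs[n]);hsv=cv2.cvtColor(u,cv2.COLOR_BGR2HSV)
        m=cv2.inRange(hsv,(0,0,150),(180,70,255));c=blob(m,(180,180),110)
        cv2.drawContours(u,[c.astype(np.int32)],-1,(0,0,255),1);vis.append(u)
        q=topx(c,cs[n]);e=cv2.fitEllipse(q.astype(np.float32));cc[n]=e[0]
        x,rr=circ(plane(n,q,z)[:,:2]);print(name,n,np.round(e[0],1),np.round(e[1],1),x.round(1),round(2*rr,1))
    print('  tri',*tri(cc['side'],cc['top']));rows.append(np.hstack(vis))
vis=[]
for name,cs in(('small',{'side':(282,176),'top':(250,183)}),('big',{'side':(310,160),'top':(250,140)})):
    cc={};v=[]
    for n in P:
        u=up(n,cs[n]);g=u.max(2);m=((g<85)*255).astype(np.uint8);c=blob(m,(180,150),95)
        cv2.drawContours(u,[c.astype(np.int32)],-1,(0,0,255),1);v.append(u)
        q=topx(c,cs[n]);r=cv2.minAreaRect(q.astype(np.float32));cc[n]=r[0];print(name,n,np.round(r[0],1),np.round(r[1],1),r[2])
    print('  tri',*tri(cc['side'],cc['top']));vis.append(np.hstack(v))
cv2.imwrite('pics/ov1.png',cv2.resize(np.vstack(rows[:2]),(580,580)));cv2.imwrite('pics/ov2.png',cv2.resize(np.vstack(vis),(580,580)))
E
python3 m2.py
```

```text
A side [341.4 203.1] [18.4 24.2] [580.6 -14.5] 70.6
A top [328.7 155.9] [28.9 29.9] [586.3  -3.7] 77.7
  tri [589.82987222  -3.94431325  35.51491609] 0.16259139171112744
B side [381.1 257.5] [20.7 26. ] [ 533.7 -229.3] 68.6
B top [412.9 174.8] [29.2 30.1] [ 536.3 -223.1] 78.0
  tri [ 538.56567531 -225.00415308   31.62842264] 0.9422379650387986
spare side [274.2 225.4] [15.4 20.5] [390.2  50.9] 57.1
spare top [303.5 230.1] [22.1 23.3] [394.8  62.8] 58.6
  tri [396.96004748  63.03148552  11.67612281] 1.0708170274714939
small side [280.7 173.1] [19.9  9.4] 87.6626205444336
small top [249.  180.9] [15.5 10.2] 46.73575973510742
  tri [520.69272081 202.47418302  50.37847347] 0.5633611943127805
big side [309.5 157.2] [19.8  8.7] 89.34149932861328
big top [247.4 137.2] [16.7 10.1] 56.68927764892578
  tri [637.35261668 209.4379067   51.58403731] 0.08310409771077654
```

View pics/ov1.png

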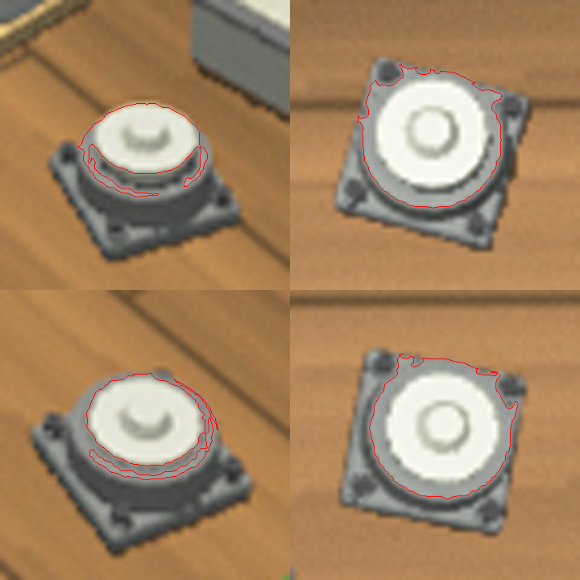

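View pics/ov2.png

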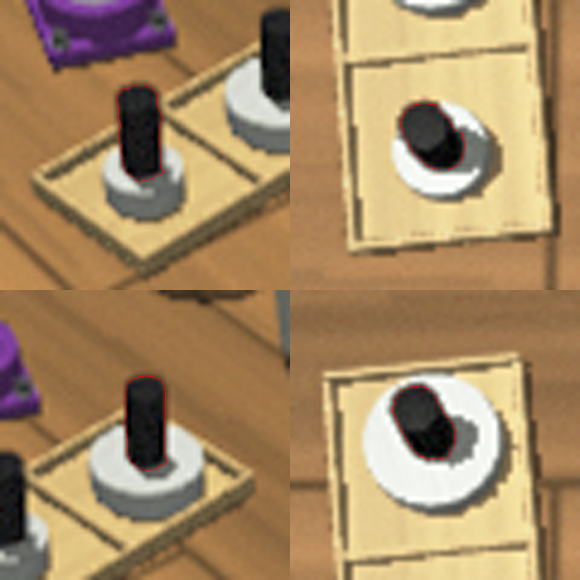

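The handle contours are clean: the small driver's axis is at about (520.5, 202.5) and the big one's at (637, 209). Cover contours caught the hub as well, so they need a higher threshold.

```bash
sed -e 's/(0,0,150),(180,70,255)/(0,0,TH),(180,70,255)/' -e 's/^K=6/K=6;TH=205/' m2.py > m3.py; sed -i 's/ov1/ov3/;s/ov2/ov4/' m3.py; python3 m3.py | head -12
python3 - <<'E'
from h import *
for q in([1,0,0,0],[0,1,0,0]):
  for p in([520.5,202.5,118],[520.5,202.5,200],[588,-4,230],[588,-4,170]): 
    j=env.ik(p,q); print(q,p,None if j is None else np.round(j,2))
E
```

```text
A side [341.7 200.9] [13.4 20.1] [587.1  -7.9] 57.4
A top [328.8 155. ] [21.8 22.6] [588.6  -4. ] 58.9
  tri [590.10200694  -4.18502379  44.12597311] 0.4467299171402207
B side [380.6 256.7] [16.6 22.2] [ 534.7 -226.8] 57.2
B top [413.1 174.9] [21.8 22.9] [ 535.8 -223.7] 59.0
  tri [ 536.92317966 -224.602112     35.74813494] 0.44922496142962537
spare side [272.7 224.6] [13.1 17.9] [388.2  55. ] 50.0
spare top [302.5 229.9] [19.9 23. ] [395.2  65.1] 55.1
  tri [395.88333101  66.31664617  13.37826841] 1.1212980472626428
small side [280.7 173.1] [19.9  9.4] 87.6626205444336
small top [249.  180.9] [15.5 10.2] 46.73575973510742
  tri [520.69272081 202.47418302  50.37847347] 0.5633611943127805
[1, 0, 0, 0] [520.5, 202.5, 118] [ 0.35  0.6   1.87 -0.    0.67  1.92]
[1, 0, 0, 0] [520.5, 202.5, 200] [ 0.35  0.47  1.85 -0.    0.83  1.92]
[1, 0, 0, 0] [588, -4, 230] [-0.03  0.46  1.76 -0.    0.92  1.54]
[1, 0, 0, 0] [588, -4, 170] [-0.03  0.55  1.79 -0.    0.8   1.54]
[0, 1, 0, 0] [520.5, 202.5, 118] [ 0.35  0.6   1.87 -0.    0.67 -1.22]
[0, 1, 0, 0] [520.5, 202.5, 200] [ 0.35  0.47  1.85 -0.    0.83 -1.22]
[0, 1, 0, 0] [588, -4, 230] [-0.03  0.46  1.76 -0.    0.92 -1.6 ]
[0, 1, 0, 0] [588, -4, 170] [-0.03  0.55  1.79 -0.    0.8  -1.6 ]
```

View pics/ov3.png

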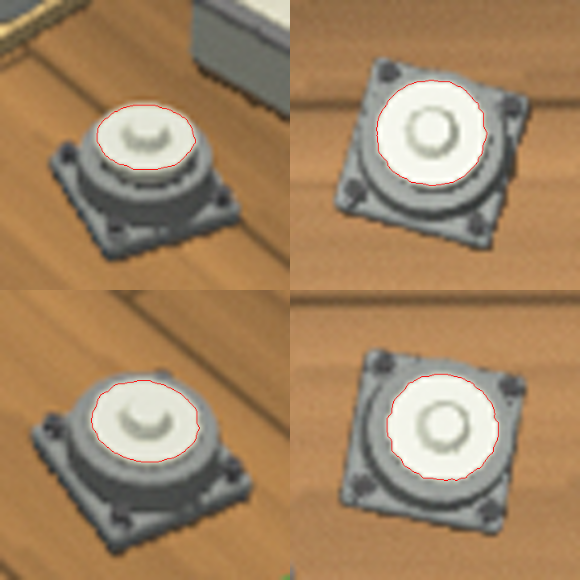

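Cover A is at about (588, -5), with a measured diameter of 57–59 mm against 60 mm. B's cover is at (536, -225) and the two views agree to 1–4 mm. Triangulated heights read about 5 mm low everywhere, so I'll use the known heights instead. Now I'll grasp the small driver.

```bash
python3 - <<'E'
from h import *
a=plane('side',(280.7,173.1),56)[0];b=plane('top',(249.0,180.9),56)[0];print(a.round(1),b.round(1))
c=(a+b)/2;c=c[:2];print(c)
Q=[0,1,0,0]
env.reach([c[0],c[1],235],Q)
for n in P: cv2.imwrite(f'pics/{n}1.png',viewer.camera(n))
print(env.read_state()['time_s'])
E
python3 - <<'E'
import cv2,numpy as np
s=cv2.imread('pics/side1.png');t=cv2.imread('pics/top1.png')
cv2.imwrite('pics/c1.png',np.hstack([cv2.resize(s[90:230,220:360],(390,390)),cv2.resize(t[90:230,190:330],(390,390))]))
E
```

```text
[517.5 196.7  56. ] [519.1 201.8  56. ]
[518.25750271 199.23927238]
1.8
```

View pics/c1.png

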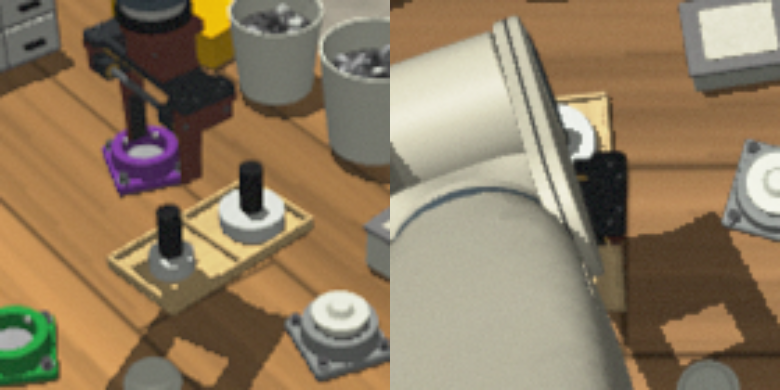

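Run:
```python
from h import *
print(proj('side',[518.3,199.2,155]),proj('side',[518.3,199.2,160]))
cv2.imwrite('pics/c2.png',cv2.resize(cv2.imread('pics/side1.png')[90:190,240:330],(540,600),interpolation=cv2.INTER_CUBIC))
```

```text
[278.59295468 146.16399366] [278.49472225 144.76524311]
```

View pics/c2.png

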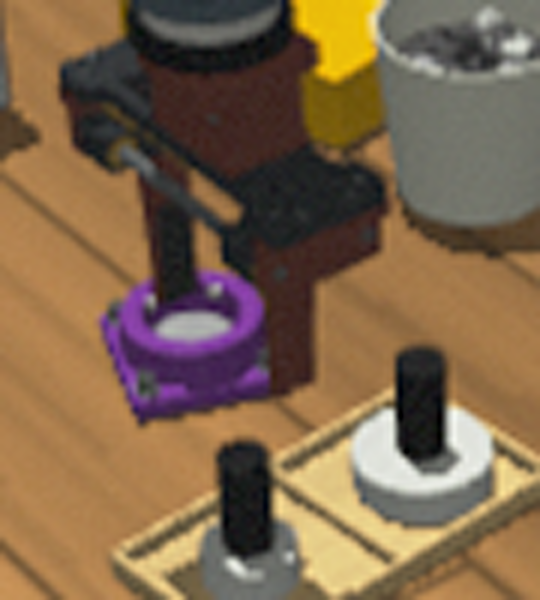

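The fingertip midpoint appears at about (279,147), and its projection is (278.6,146.2), so the side camera agrees with the robot. Descending to grasp.

Run:
```python
from h import *
c=[518.0,199.0]
print(env.move_l([*c,118],rate=80,f_stop=8))
s=env.read_state();print(s['tool_pos'].round(1),s['force'].round(2))
set_gripper(20)
s=env.read_state();print(s['width'],s['force'].round(2))
print(env.move_l([*c,150],rate=60))
env.move_l([*c,215],rate=100)
s=env.read_state();print(s['width'],s['force'].round(2),s['tool_pos'].round(1),s['time_s'])
for n in P: cv2.imwrite(f'pics/{n}2.png',viewer.camera(n))
cv2.imwrite('pics/c3.png',cv2.resize(cv2.imread('pics/side2.png')[90:210,230:350],(600,600),interpolation=cv2.INTER_CUBIC))
```

```text
False
[518.3 199.1 118.5] [-0.1   0.25 -0.08]
27.480603544360275 [ 0.33 -0.15 -0.52]
False
27.60886715980205 [ 0.01  0.18 -2.53] [517.7 198.9 214.6] 5.85
```

View pics/c3.png

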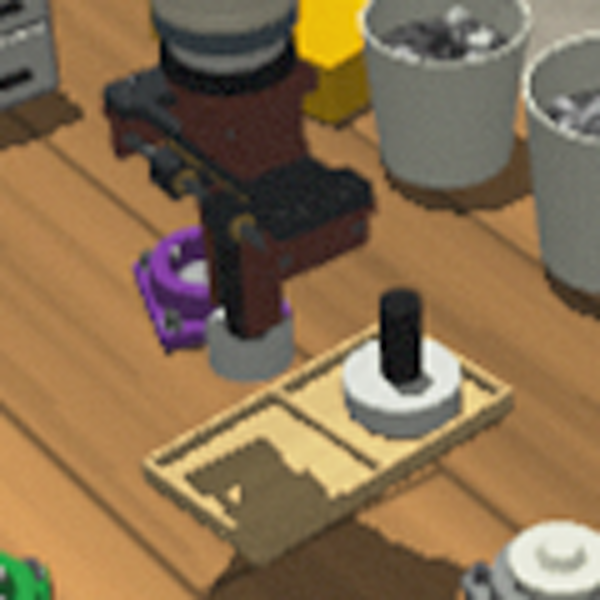

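Grasp confirmed: finger opening is 27.5 mm and the load 2.5 N. The driver hangs upright. Next, move over cover A with the foot clear and compare the cup and cover positions.

Run:
```python
from h import *
env.move_l([588,-6,215],rate=150)
env.move_l([588,-6,190],rate=80)
s=env.read_state();print(s['width'],s['force'].round(2),s['tool_pos'].round(1),s['orientation'].round(4),s['time_s'])
for n in P: cv2.imwrite(f'pics/{n}3.png',viewer.camera(n))
cv2.imwrite('pics/c4.png',np.hstack([cv2.resize(cv2.imread('pics/side3.png')[150:240,310:370],(400,600),interpolation=cv2.INTER_CUBIC),cv2.resize(cv2.imread('pics/top3.png')[110:200,300:360],(400,600),interpolation=cv2.INTER_CUBIC)]))
x,y,z=s['tool_pos']; f=z-113
for h in(0,22):print('cup',f+h,proj('side',[x,y,f+h]),[proj('side',[x+a,y+b,f+h]).round(1) for a,b in((-21,16),(21,-16),(-16,-20),(16,20))])
```

```text
27.392629293341106 [ 0.18 -0.13 -1.95] [587.6  -5.9 189.1] [-1.e-04  1.e+00  0.e+00 -9.e-04] 8.0
cup 76.08727029423838 [341.58187531 193.37031241] [array([332.3, 193.5]), array([350.9, 193.2]), array([341.8, 199.4]), array([341.4, 187.5])]
cup 98.08727029423838 [341.80506047 187.52689963] [array([332.4, 187.6]), array([351.2, 187.4]), array([342. , 193.6]), array([341.6, 181.6])]
```

View pics/c4.png

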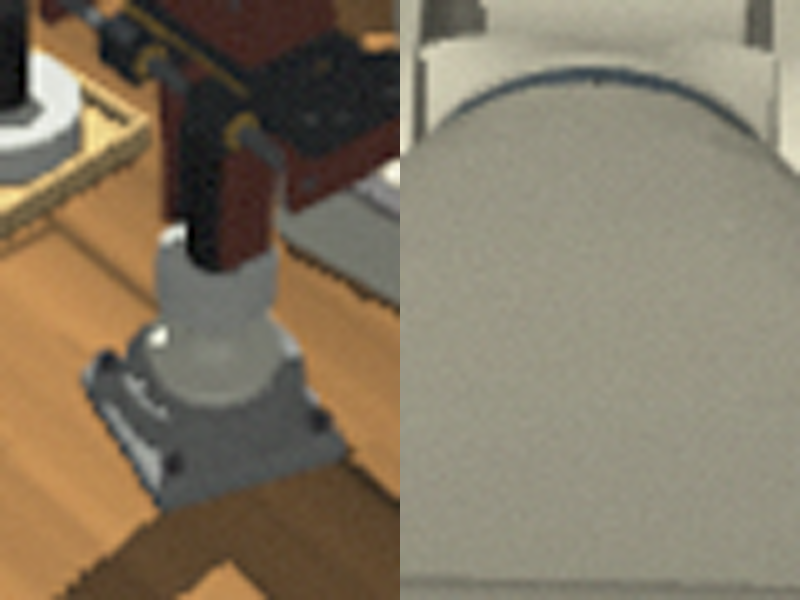

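Run:
```python
from h import *
im=cv2.imread('pics/side3.png')
for v in(188,190,192,194,196): print(v,[ (u,)+tuple(int(a) for a in im[v,u]) for u in list(range(330,338))+list(range(348,356))])
r=cv2.imread('pics/side2.png')
print(proj('side',[517.7,198.9,112]))
for v in(158,160): print(v,[ (u,)+tuple(int(a) for a in r[v,u]) for u in list(range(268,276))+list(range(284,294))])
```

```text
188 [(330, 80, 134, 182), (331, 77, 130, 180), (332, 80, 129, 171), (333, 95, 118, 137), (334, 109, 111, 108), (335, 109, 112, 111), (336, 106, 113, 110), (337, 100, 104, 101), (348, 68, 70, 83), (349, 92, 95, 97), (350, 103, 107, 103), (351, 105, 119, 131), (352, 67, 113, 154), (353, 58, 90, 122), (354, 40, 57, 75), (355, 39, 58, 77)]
190 [(330, 78, 131, 177), (331, 82, 136, 186), (332, 83, 129, 174), (333, 93, 111, 128), (334, 107, 111, 106), (335, 109, 113, 110), (336, 110, 116, 112), (337, 112, 116, 113), (348, 112, 117, 111), (349, 108, 112, 109), (350, 106, 111, 108), (351, 91, 109, 126), (352, 67, 110, 152), (353, 70, 113, 153), (354, 71, 115, 156), (355, 70, 112, 154)]
192 [(330, 69, 109, 146), (331, 71, 120, 162), (332, 80, 125, 166), (333, 92, 110, 125), (334, 102, 105, 101), (335, 105, 108, 106), (336, 108, 113, 110), (337, 110, 115, 112), (348, 110, 112, 111), (349, 105, 110, 107), (350, 104, 110, 110), (351, 88, 109, 130), (352, 69, 115, 156), (353, 67, 110, 150), (354, 70, 112, 151), (355, 68, 112, 150)]
194 [(330, 63, 101, 137), (331, 58, 92, 123), (332, 66, 98, 129), 
[... 722 characters left out ...]
, 87, 92), (272, 103, 111, 107), (273, 106, 111, 109), (274, 106, 109, 108), (275, 110, 115, 113), (284, 103, 107, 106), (285, 105, 112, 109), (286, 105, 110, 108), (287, 101, 103, 101), (288, 88, 102, 118), (289, 69, 116, 160), (290, 77, 126, 172), (291, 75, 126, 174), (292, 78, 127, 175), (293, 82, 130, 179)]
160 [(268, 65, 108, 148), (269, 64, 108, 147), (270, 71, 115, 152), (271, 89, 119, 145), (272, 105, 108, 103), (273, 104, 107, 104), (274, 106, 108, 107), (275, 107, 110, 108), (284, 105, 110, 108), (285, 103, 106, 105), (286, 105, 109, 107), (287, 104, 107, 105), (288, 90, 99, 107), (289, 67, 97, 125), (290, 59, 93, 125), (291, 66, 106, 144), (292, 72, 122, 165), (293, 76, 127, 173)]
```

The cup centre is at u≈341.95 and the cover at u≈341.7, which is under 1 mm off. I'll shift the tool about 1 mm in -x and descend gently. Contact with the rim should come at TCP z≈162. Contact near 170 would mean the foot is sitting on the cone.

Run:
```python
from h import *
env.move_l([587.1,-5.8,180],rate=60)
r=env.move_l([587.1,-5.8,155],rate=20,f_stop=4)
s=env.read_state();print(r,s['width'],s['force'].round(2),s['wrist_torque'].round(2),s['tool_pos'].round(1),s['time_s'])
cv2.imwrite('pics/side4.png',viewer.camera('side'))
cv2.imwrite('pics/c5.png',cv2.resize(cv2.imread('pics/side4.png')[150:240,310:370],(400,600),interpolation=cv2.INTER_CUBIC))
```

```text
True 27.581720131418674 [-0.2 -0.4  3.5] [ 0.03 -0.15 -0.01] [587.   -5.8 160.8] 9.3083
```

View pics/c5.png

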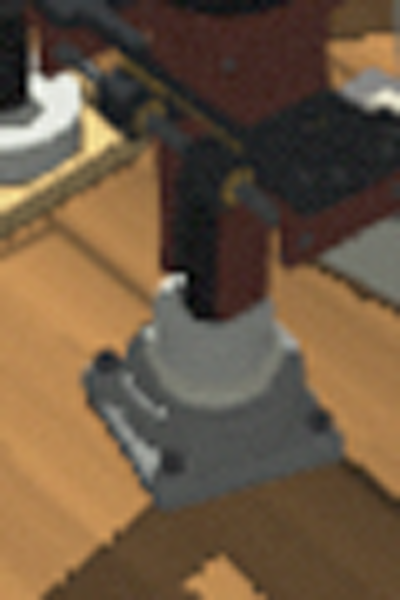

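Contact came at TCP z 160.8, which puts the foot at about 47.5 mm, on the rim. The cup sits centred with an even ring of cover showing. Pressing now.

Run:
```python
from h import *
r=env.move_l([587.1,-5.8,146],rate=15,f_stop=30)
s=env.read_state();print(r,s['width'],s['force'].round(2),s['wrist_torque'].round(2),s['tool_pos'].round(1),s['time_s'])
env.hold(0.3)
s=env.read_state();print(s['force'].round(2),s['tool_pos'].round(1),s['orientation'].round(4))
cv2.imwrite('pics/side5.png',viewer.camera('side'))
cv2.imwrite('pics/c6.png',cv2.resize(cv2.imread('pics/side5.png')[150:240,310:370],(400,600),interpolation=cv2.INTER_CUBIC))
```

```text
True 27.545382277171594 [-2.65  0.27  7.24] [ 0.07  0.23 -0.03] [586.3  -5.7 152.3] 10.0083
[-2.02  0.06  6.49] [586.3  -5.7 152.3] [-0.e+00  1.e+00  1.e-04 -2.e-03]
```

View pics/c6.png

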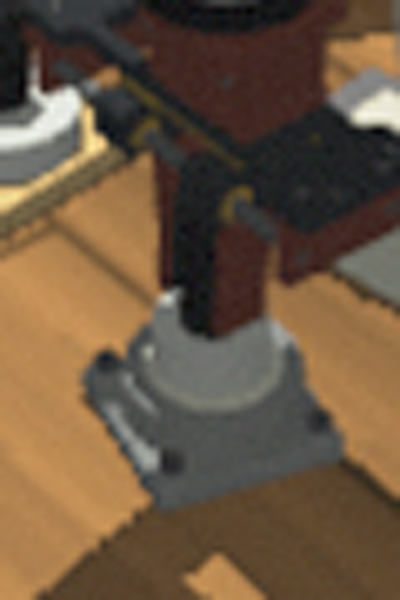

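The tool has dropped 8.5 mm and stopped hard. One more firm press, then lift and check the cover.

```bash
python3 - <<'E'
from h import *
r=env.move_l([587.1,-5.8,146],rate=15,f_stop=25)
s=env.read_state();print(r,s['width'],s['force'].round(2),s['tool_pos'].round(1),s['time_s'])
env.hold(0.2)
env.move_l([587.1,-5.8,175],rate=60)
env.move_l([587.1,-5.8,220],rate=120)
s=env.read_state();print(s['width'],s['force'].round(2),s['tool_pos'].round(1))
env.move_l([518,199,220],rate=180)
for n in P: cv2.imwrite(f'pics/{n}6.png',viewer.camera(n))
print(env.read_state()['time_s'])
cv2.imwrite('pics/c7.png',np.hstack([cv2.resize(cv2.imread('pics/side6.png')[177:237,312:372],(400,400),interpolation=cv2.INTER_CUBIC),cv2.resize(cv2.imread('pics/side6.png')[100:200,230:330],(400,400),interpolation=cv2.INTER_CUBIC)]))
s=open('m3.py').read().replace('0.png','6.png').replace('ov','ovb');open('m4.py','w').write(s)
E
python3 m4.py|head -6
```

```text
True 27.53004961379028 [-1.71 -0.72  6.6 ] [586.5  -5.8 152.3] 10.6083
27.247909101499896 [-0.15 -0.41 -2.99] [586.9  -5.8 219.9]
13.3167
A side [341.6 203.3] [13.6 20.1] [580.5 -15.4] 57.2
A top [328.8 155.9] [21.4 22.2] [586.1  -4.2] 57.8
  tri [590.05039257  -4.37892686  35.01478086] 0.35046065612608807
B side [380.6 256.7] [16.9 22.4] [ 534.8 -226.8] 58.0
B top [413.1 174.9] [21.6 22.6] [ 535.8 -223.7] 58.4
  tri [ 536.88093184 -224.62073643   35.91054511] 0.48302060547977066Traceback (most recent call last):
  File "m4.py", line 14, in <module>
    m=cv2.inRange(hsv,(0,0,TH),(180,70,255));c=blob(m,(180,180),110)
                                               ~~~~^^^^^^^^^^^^^^^^^
  File "h.py", line 21, in blob
    return max(cs,key=cv2.contourArea)[:,0,:].astype(float)
           ~~~^^^^^^^^^^^^^^^^^^^^^^^^
ValueError: max() iterable argument is empty
```

View pics/c7.png

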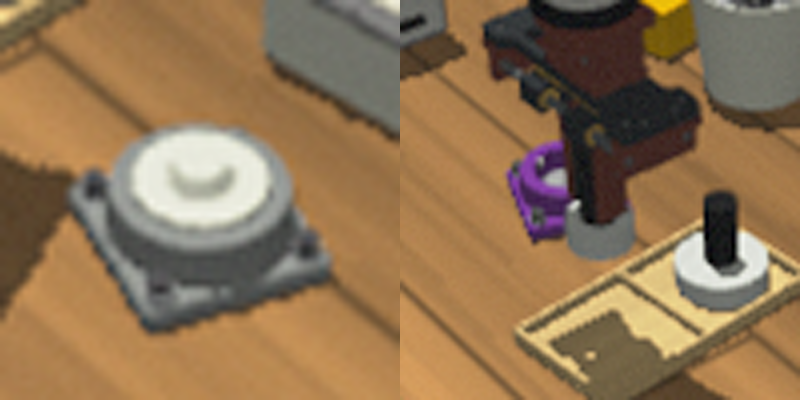

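The cover is home: its triangulated height fell 9.1 mm (44.1 to 35.0), matching B's 35.9. The driver is still held upright. Returning it to its bay.

```bash
python3 - <<'E'
from h import *
env.move_l([518,199,130],rate=100)
r=env.move_l([518,199,112],rate=15,f_stop=3)
s=env.read_state();print(r,s['force'].round(2),s['tool_pos'].round(1))
set_gripper(60)
env.hold(0.2)
x=env.read_state()['tool_pos']
env.move_l([518,199,160],rate=60)
env.move_l([518,199,260],rate=150)
env.reach([380,420,300],[0,1,0,0]); env.hold(0.3)
s=env.read_state();print(s['width'],s['force'].round(2),s['time_s'])
for n in P: cv2.imwrite(f'pics/{n}7.png',viewer.camera(n))
S=cv2.imread('pics/side7.png');T=cv2.imread('pics/top7.png')
cv2.imwrite('pics/c8.png',np.hstack([cv2.resize(S[130:250,240:360],(390,390),interpolation=cv2.INTER_CUBIC),cv2.resize(T[100:220,220:340],(390,390),interpolation=cv2.INTER_CUBIC)]))
s=open('m3.py').read().replace('0.png','7.png').replace('ov','ovc');open('m5.py','w').write(s)
E
python3 m5.py
```

```text
True [-1.44  1.08  4.21] [517.9 199.  117.9]
60.079893030272984 [-0.16 -0.16  0.04] 19.05
A side [341.6 203.3] [13.4 19.9] [580.5 -15.4] 56.7
A top [328.9 155.9] [21.7 22.5] [586.3  -4.2] 58.7
  tri [590.121227    -4.37841472  34.98967017] 0.2547085126269333
B side [380.6 256.7] [16.7 22.3] [ 534.7 -226.8] 57.5
B top [413.1 174.9] [22. 23.] [ 535.8 -223.7] 59.3
  tri [ 536.91084964 -224.63525446   35.82307932] 0.415276303257952
spare side [272.6 224.6] [13.2 18.1] [388.   55.1] 50.8
spare top [302.5 229.9] [20.  23.2] [395.3  65. ] 55.4
  tri [395.79141447  66.19744952  13.35795552] 1.2777658549565425
small side [280.1 173.2] [19.7 10.3] 90.0
small top [249.2 181.1] [15.3 10. ] 45.0
  tri [519.20214476 202.22342806  51.04816139] 0.5481791288363924
big side [309.5 157.2] [19.8  8.6] 89.34149932861328
big top [247.4 137.2] [16.6 10. ] 56.68927764892578
  tri [637.4898189  209.36308163  51.5364137 ] 0.06260638339583777
```

View pics/c8.png

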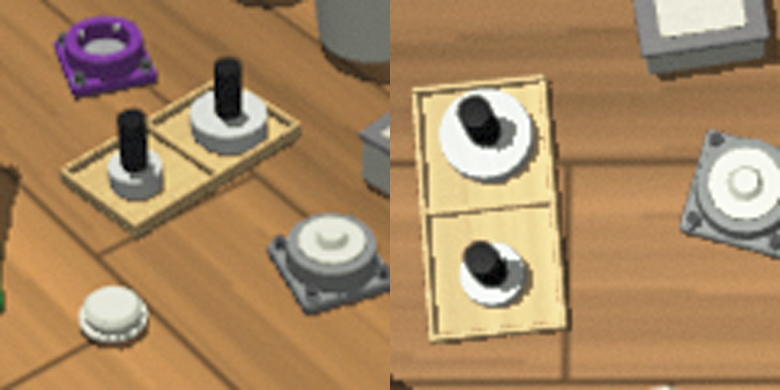

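The driver stands upright on the tray floor in its bay. The cover is flush, and the spare cover and larger driver haven't moved. Signing off.

Run:
```python
from station import workorder
print(workorder.sign_off())
```

```text
the job is handed in; nothing more can be done
None
```

The cover is pressed home and the smaller driver is standing back in its bay. I handed the job in at about 19 s; sign-off gives no verdict. I gripped the driver by its handle, pressed the cover on the bearing at about (588, -5) mm with two presses stopped by force, and put the driver back where it had stood.

**Checks that passed**
- **Cover:** its measured height fell 9.1 mm (44.1 to 35.0) and now matches the finished bearing (35.8). In the side view it looks flush all round.
- **Smaller driver:** it stands upright, within about 1.5 mm of where it started, and the gripper is clear of it.
- **Larger driver and spare cover:** neither moved by more than about 0.2 mm.

**Checks that disagreed or were not made**
- **Heights:** the two-camera heights read about 4–6 mm low throughout, and the two views differed by up to 5 mm in y. I used the known heights and the robot's own contact heights instead.
- **Grip:** the driver may have slipped about 1 mm in the grip during pressing.
- **Wrench:** I did not measure its position again. The gripper stayed well above the bench and never went near it.

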